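Seat a blank flange in the fixture and snap the toggle clamp shut

TASK

Push the small blank flange along the fixture plate with a fingertip until it sits in the corner against the end stop, while the toggle clamp is still open. Then push the red lever handle over past its dead point until it snaps into lock, so that the rubber nose holds the flange fast against the side stop. Only push: pick nothing up, and leave the jar, the ring clamp and the centring ring alone.

Things in the scene. Friction and masses are not known exactly. Their poses are not given: they have to be found in the camera images.
- fixture: Fixed blue-painted plate on the bench, 150 x 185 x 12 mm. Origin on the bench under the plate, z up; in mm, the plate spans x -90 to 60, y -95 to 90 and its top is z = 12. The corner of two steel stop bars is at its +x, +y end; a push-type toggle clamp stands on its -y half: grey guide block x 11 to 35, y 2 to 18, up to z = 34; its plunger runs along +y at x = 23.
- seat (a point): Spot on the plate's top where the flange's underside centre lies when it touches both stops: fixture x = 23, y = 58, z = 12 mm; axes parallel to the fixture's. Stop bars are 12 mm high over the plate: end stop (face 17 mm to +x of this point, fixture y 30 to 89), side stop (face 17 mm to +y of it, fixture x 8 to 45).
- flange: Loose light-grey round blank flange, 34 mm in diameter, 8 mm thick, about 45 g, lying flat on the plate some 43 to 70 mm on the -x side of the seat. Origin at the centre of its underside, z up.
- lever (a joint): Angle of the clamp lever about its upright pivot at fixture x = 23, y = -65 mm (rad, grows anticlockwise from above). 0 = open stop; 1.40 = dead point; 1.75 = lock stop. A spring drives it away from the dead point both ways: back to open below 1.40, on into lock above. It takes about 6 to 8 N at the handle, falling to nothing at the dead point.
- lever_grip (a point): On the axis of the lever's upright red round handle, 60 mm above the bench. Handle: 17 mm diameter, z 33 to 78 mm, 80 mm from the pivot, on a steel bar 13 mm wide (z 33 to 39). Seen from the pivot it lies in the fixture's direction 170 degrees (almost -x) when open, 270 degrees (-y) when locked, sweeping between over the plate's front right edge.
- nose: Black rubber nose on the plunger, 14 mm wide, z 14 to 27 mm, moved along fixture +y by the lever. Its face is at about fixture y = 28 when open and would reach 43 when locked, but it is sprung and gives up to 7 mm. This origin is not at the nose: it is at fixture x = 23, y = 0, z = 0 mm plus the travel (0 open, 15 mm locked).
- jar: Bystander: loose blue jar with a white lid, 28 mm in diameter, 41 mm tall, standing on the bench at the front right of the fixture. Origin at its underside's centre.
- ring_clamp: Bystander: loose steel ring clamp with a wing screw, 70 x 49 x 20 mm, on the bench left of the fixture. Origin at its underside's centre.
- o_ring_carrier: Bystander: loose centring ring with black rim, 37 mm in diameter, 9 mm high, on the bench left of the fixture. Origin at its underside's centre.
Things that resemble listed ones, but are neither listed nor needed, are in the scene too. Leave any blue, turquoise or yellow look-alike of the flange alone.

How it is judged:
On the way, in this order (a step that is already met when the one before it is completed fails the run):
1. the flange lies against the end stop (within 3 mm) and opposite the nose, no more than 10 mm from the side stop, with the clamp still open (x of flange in the frame of seat above -0.003 m and y of flange in the frame of seat between -0.01 and 0.002 m and z of flange in the frame of seat below 0.003 m and value of joint lever below 0.3 rad), for 0.2 s.
2. the lever is past its dead point and at its lock stop (value of joint lever above 1.68 rad), for 0.2 s.
At the end, for the whole second after the job is handed in: The lever stands at its lock stop (above 1.68 rad), the flange lies flat and at rest in the corner, its centre within 4 mm of the seat, and the rubber nose presses on it with more than 1 N (value of joint lever above 1.68 rad and distance between flange and seat below 0.004 m and angle between flange's own z axis and vertical below 0.1 rad and contact force between nose and flange above 1 N and linear speed of flange below 0.01 m/s); the robot touches nothing.
It fails at once if the flange is lifted or tipped up (more than 8 mm off the plate or 0.35 rad) (z of flange in the frame of seat above 0.008 m or angle between flange's own z axis and vertical above 0.35 rad).
It fails at once if a bystander is shifted by more than 15 mm (distance of any of jar, ring_clamp, o_ring_carrier from where it was at the start of the episode above 0.015 m).
It fails at once if the lever is pushed before the flange is seated (value of joint lever above 0.5 rad and x of flange in the frame of seat below -0.008 m).
It also fails if it takes over 54 s, if anything falls off the work surface, if the arm or the gripper's body presses on something with over 40 N, if the wrist force passes 120 N, or if a joint passes its speed limit or range.

ROBOT

A 6-joint arm with a two-finger parallel gripper is mounted at the origin on a cart in front of the work surface, level with it; the furniture and walls round the work are solid. World frame = base frame: x ahead of the robot, y to its left, z up, the work surface at z = 0. Lengths are in m, angles in rad, forces in N, time in s.
With the tool pointing down it reaches from about 0.375 to 0.975 m from the base axis. Payload 3.8 kg.
Tool frame: the origin (TCP) lies midway between the tips of the shut fingers; the grasp point (between the pads) lies 19 mm behind it; z points along the fingers, y is the line along which they close (so a half turn about z gives the same grasp; the last joint's range is limited). The gripper opens to 85 mm and grips with 20 to 120 N. Pads are 22 mm wide; open, the fingers measure 114 mm over their backs; the gripper's body (76 mm by 85 mm) begins 54 mm behind the grasp point. The pads swing forward as they close: fully open they stand 13 mm farther back than shut.
Start: joints at [1.161, 0.264, 1.604, -0, 1.274, -0.037], TCP at [0.246, 0.629, 0.231] pointing down, gripper open.
Joint ranges: [-2.63, 2.63], [-0.94, 2.18], [0.31, 2.57], [-1.31, 4.45], [0, 2.66], [-2.55, 2.55]. Speed limits (rad/s): [2.57, 2.57, 3.14, 3.14, 3.14, 3.14].

INTERFACE

Orientations are given as a rotation vector (axis times angle).
In Python, from workcell import read_state, vision, ticket gives the robot as it stands. The module is installed in compiled form; this text tells all that it offers.
- The arm moves only by the tool jog_arm, never from a script. Its arguments are lists of equal length, an entry for each row: "turn": the turn, a rotation vector about the tool's x, y, z in rad, a list of three; "delta_pos": the shift along the tool's x, y, z in m, a list of three; "gripper": the finger opening in m, from 0 to 0.0854. In form: {"turn": [[rx, ry, rz], ...], "delta_pos": [[dx, dy, dz], ...], "gripper": [gripper, ...]}. A call has 1 to 20 rows; each row shifts and turns the commanded pose from where the row before left it, along the tool's axes as they then stand; what a row does not reach is not made up. A row lasts 1/12 s, in which the tool goes at most 41.7 mm and 7.16 degrees, less where a joint would pass 70% of its speed; a pose out of reach is approached as far as the arm can. A call with a gripper value outside its range is refused whole. The fingers move at their own pace and stop on an object; "grip_force" is the grip in N (left out, the last holds). Time passes only in rows, so rows that do not move let the fingers close. It gives the time, the measured TCP pose, the force, the opening and the grip force at its end, in the units of the state.
- read_state(): the state, without advancing time (a new reading comes with each control period).
- vision.read_camera(name): name is "scene" or "top" or "wrist"; returns the picture (384x512x3 uint8, red, green, blue); there is no depth.
- vision.calibration(name): a dict with "vfov" (degrees; the focal length in pixels is half the picture's height over the tangent of half this angle, whatever the lens; pixels are square), "cx", "cy" (the principal point, pixels), "dist" ([k1, k2, p1, p2, k3] as OpenCV has them; the pictures are not rectified), "R" (3x3) and "t" (3): a world point X has camera coordinates R X + t; the wrist camera has in their place "mount" (4x4, takes a point from camera to tool coordinates, whose origin is the TCP and whose axes are the flange's). Camera axes: x right, y down, z forward; pixel columns grow to the right and rows downward; lengths in m; the calibration is good to about 2 mm. A picture is of the moment at which its call begins: read the wrist's pose just before it. calibration takes no time and is no camera call.
- ticket.finish_job(): hands the job in; it is judged then, once.
The state is a dict: "time": time; "q": joint angles; "joint_vel": joint speeds; "joint_torque": joint torques, N m; "tool_pos": TCP position; "tcp_rot": TCP orientation; "wrist_force": force on the tool from outside, world axes, zero at the start; "torque": the same for the moment, N m; "width": opening from 0.0 (shut) to 1.0 (fully open); "grip_force": force on a finger pad.
Only numpy, scipy, OpenCV 4.12 (cv2) and the standard library are available. Lean on these libraries where they do the work, as an engineer would, in place of code of your own. Each camera call takes 0.05 s, during which the arm holds its last target. There are 200 camera calls.

## Working session

There is one attempt and no reset: what is moved stays moved. The work goes in short steps, Python scripts to look and compute and a tool call to move; the robot and the scene stay as the last step left them, time stands still between calls to the robot, and variables do not carry over. Pictures are saved under pics/ and viewed, at most 10 in all, crops included, and the job is handed in when it is done.

Besides the shell and the picture viewer there is one more tool, called after "Request:" by a JSON object that holds its "name" and its "arguments". jog_arm: Moves the arm, as the interface text tells. Its arguments: {"type":"object","properties":{"turn":{"type":"array","items":{"type":"array","items":{"type":"number"}}},"delta_pos":{"type":"array","items":{"type":"array","items":{"type":"number"}}},"gripper":{"type":"array","items":{"type":"number"}},"grip_force":{"type":"number"}},"required":["turn","delta_pos","gripper"]}

```bash
mkdir -p pics
cat > h.py <<'E'
import numpy as np, cv2
from workcell import read_state, vision, ticket
def K(c):
    f=192/np.tan(np.radians(c["vfov"])/2)
    return np.array([[f,0,c["cx"]],[0,f,c["cy"]],[0,0,1.]])
def snap(n,fn=None):
    im=vision.read_camera(n)
    if fn: cv2.imwrite("pics/"+fn,cv2.cvtColor(im,cv2.COLOR_RGB2BGR))
    return im
def cast(n,px,z):
    c=vision.calibration(n)
    u=cv2.undistortPoints(np.array(px,float).reshape(-1,1,2),K(c),np.array(c["dist"],float)).reshape(-1,2)
    R=np.array(c["R"]);t=np.array(c["t"]);o=-R.T@t
    d=np.c_[u,np.ones(len(u))]@R
    return o+d*((z-o[2])/d[:,2])[:,None]
def proj(n,X):
    c=vision.calibration(n);R=np.array(c["R"])
    return cv2.projectPoints(np.array(X,float).reshape(-1,1,3),cv2.Rodrigues(R)[0],np.array(c["t"],float),K(c),np.array(c["dist"],float))[0].reshape(-1,2)
E
python3 - <<'E'
from h import *
a=snap("top","top.png");b=snap("scene","scene.png")
for n in("top","scene"):
    c=vision.calibration(n);print(n,c["vfov"],-np.array(c["R"]).T@np.array(c["t"]))
s=read_state();print(s["tool_pos"],s["tcp_rot"],s["wrist_force"],s["time"])
E
```

```text
top 42.40378475451848 [ 0.34726511 -0.15414017  1.011583  ]
scene 51.48380226279771 [0.18854183 0.46159537 0.51155823]
[0.24555567 0.62799815 0.23004965] [-0.58208544 -3.08669695  0.00326403] [-0.73005353 -0.10581015  0.4209446 ] 0.1
```

View pics/top.png

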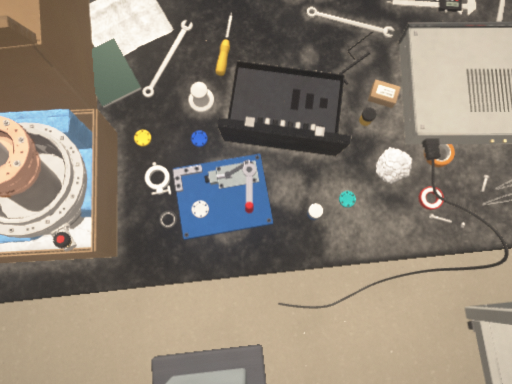

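View pics/scene.png

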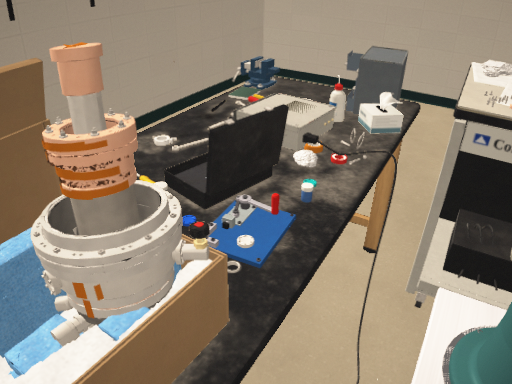

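The top view shows the blue plate at about (222,195), with the flange at (200,209), the stops' corner at (183,176), the pivot at (250,168) and the red handle at (249,207). The jar is the white lid at (316,211). In the image, fixture +x is up and +y is left.

```bash
cat > m.py <<'E'
from h import *
from scipy.optimize import least_squares
def fixture(im):
    hsv=cv2.cvtColor(im,cv2.COLOR_RGB2HSV)
    m=cv2.inRange(hsv,(100,120,50),(125,255,255));m[:150]=0;m[:,:165]=0;m[:,285:]=0;m[245:]=0
    n,l,s,_=cv2.connectedComponentsWithStats(m);m=(l==1+np.argmax(s[1:,4])).astype(np.uint8)
    h=cv2.convexHull(cv2.findContours(m,0,1)[0][0])
    p=np.argwhere(m)[:,::-1]
    P=cast("top",h.reshape(-1,2),0.012)[:,:2]
    r=cv2.minAreaRect((P*1000).astype(np.float32));return r,h
def circ(im,lo,hi,box,z):
    hsv=cv2.cvtColor(im,cv2.COLOR_RGB2HSV);m=cv2.inRange(hsv,lo,hi);x0,y0,x1,y1=box
    k=np.zeros_like(m);k[y0:y1,x0:x1]=m[y0:y1,x0:x1]
    c=max(cv2.findContours(k,0,1)[0],key=cv2.contourArea)
    (u,v),r=cv2.minEnclosingCircle(c);M=cv2.moments(c)
    return (M["m10"]/M["m00"],M["m01"]/M["m00"]),r,cast("top",[(M["m10"]/M["m00"],M["m01"]/M["m00"])],z)[0]
E
python3 - <<'E'
from m import *
im=snap("top")
r,h=fixture(im);print(r,cv2.boxPoints(r))
print("flange",circ(im,(0,0,150),(180,70,255),(188,198,212,222),.02))
print("handle",circ(im,(0,120,80),(8,255,255),(235,195,265,220),.078),)
print("jar",circ(im,(0,0,150),(180,70,255),(305,200,328,222),.041))
c=im[145:245,160:285];cv2.imwrite("pics/crop.png",cv2.resize(c,None,fx=6,fy=6,interpolation=cv2.INTER_CUBIC)[:,:,::-1])
E
```

```text
((542.282958984375, -118.59589385986328), (148.89903259277344, 184.06524658203125), 3.8935420513153076) [[ 461.756     -31.831022]
 [ 474.25455  -215.47144 ]
 [ 622.80994  -205.36076 ]
 [ 610.3114    -21.720352]]
flange ((199.68201754385964, 208.6359649122807), 8.939048767089844, array([ 0.51846935, -0.07100089,  0.02      ]))
handle ((248.79166666666666, 204.86666666666665), 3.2059926986694336, array([ 0.50586203, -0.16976354,  0.078     ]))
jar ((315.391975308642, 210.05864197530863), 7.632268905639648, array([ 0.48793707, -0.30063419,  0.041     ]))
```

View pics/crop.png

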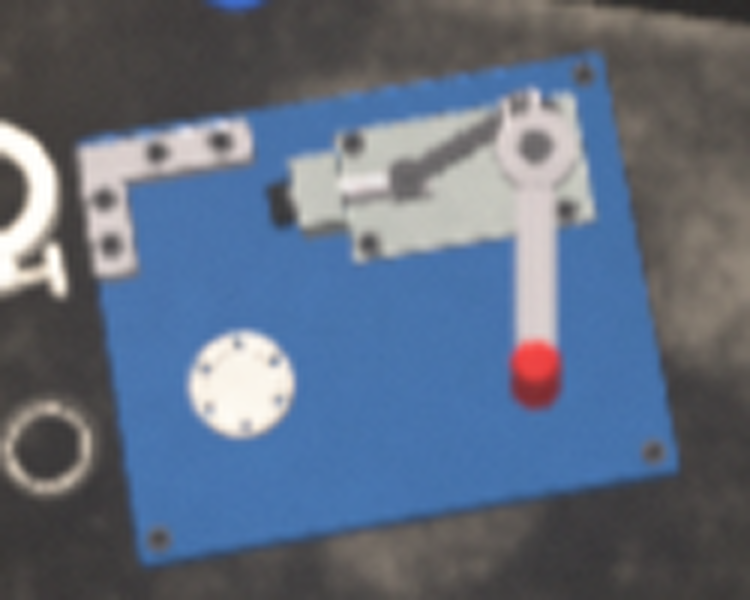

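The crop shows the clamp open, the flange on the free part of the plate and the nose clear. The plate pose agrees with the handle check to 1 mm. Before planning the transit I'll check the tall box and vessel on the left.

Run:
```python
from h import *
def tri(a,b):
    A=[];y=[]
    for n,p in(("top",a),("scene",b)):
        P=cast(n,[p],0.)[0];Q=cast(n,[p],.3)[0];d=(Q-P)/np.linalg.norm(Q-P);M=np.eye(3)-np.outer(d,d);A.append(M);y.append(M@P)
    return np.linalg.lstsq(np.vstack(A),np.hstack(y),rcond=None)[0]
print("box corner",tri((93,256),(228,262)))
print("copper ring rim right",tri((38,152),(137,140)), cast("top",[(93,256),(100,105),(85,185),(38,152)],.15))
for i,(x,y) in enumerate([(.246,.629),(.2,.35),(.34,.24),(.40,.1),(.42,-.05)]): print(proj("top",[(x,y,.25)]),proj("scene",[(x,y,.25)]))
```

```text
box corner [0.43305448 0.11060119 0.13492103]
copper ring rim right [0.57101776 0.12863815 0.30030974] [[0.43328613 0.10690004 0.15      ]
 [0.70703833 0.08341075 0.15      ]
 [0.55965417 0.11616958 0.15      ]
 [0.62894709 0.19695756 0.15      ]]
[[-315.09971023  432.54295502]] [[ 12305.17060767 -24334.95845653]]
[[-101.61317482  439.98611529]] [[324.34480646 471.59335793]]
[[-17.84188071 325.42255015]] [[229.95374511 282.21506055]]
[[ 77.88164918 273.227332  ]] [[251.55301641 195.73581537]]
[[176.57275983 249.18795539]] [[290.05879401 148.3625262 ]]
```

Request:
{"name": "jog_arm", "arguments": {"turn": [[0,0,0],[0,0,0],[0,0,0],[0,0,0],[0,0,0],[0,0,0],[0,0,0],[0,0,0],[0,0,0],[0,0,0],[0,0,0],[0,0,0],[0,0,0],[0,0,0],[0,0,0],[0,0,0],[0,0,0],[0,0,0],[0,0,0],[0,0,0]], "delta_pos": [[-0.0176,-0.0252,-0.002],[-0.0176,-0.0252,-0.002],[-0.0176,-0.0252,-0.002],[-0.0176,-0.0252,-0.002],[-0.0176,-0.0252,-0.002],[-0.0176,-0.0252,-0.002],[-0.0176,-0.0252,-0.002],[-0.0176,-0.0252,-0.002],[-0.0176,-0.0252,-0.002],[-0.0176,-0.0252,-0.002],[-0.0176,-0.0252,-0.002],[-0.0176,-0.0252,-0.002],[-0.0176,-0.0252,-0.002],[-0.0187,-0.0203,0],[-0.0187,-0.0203,0],[-0.0187,-0.0203,0],[-0.0187,-0.0203,0],[-0.0187,-0.0203,0],[-0.0187,-0.0203,0],[-0.0187,-0.0203,0]], "gripper": [0,0,0,0,0,0,0,0,0,0,0,0,0,0,0,0,0,0,0,0]}}

```text
time: 1.82
tool_pos: [0.4098, 0.0588, 0.2572]
tcp_rot: [0.582, 3.087, 0.0]
wrist_force: [0.1, 1.2, -0.3]
width: -0.004
grip_force: 0.0
```

Request:
{"name": "jog_arm", "arguments": {"turn": [[0,0,0],[0,0,0],[0,0,0],[0,0,0],[0,0,0],[0,0,0],[0,0,-0.0975],[0,0,-0.0975],[0,0,-0.0975],[0,0,-0.0975],[0,0,-0.0975],[0,0,-0.0975],[0,0,0],[0,0,0]], "delta_pos": [[-0.0195,-0.0171,0],[-0.0195,-0.0171,0],[-0.0195,-0.0171,0],[-0.0195,-0.0171,0],[-0.0195,-0.0171,0],[-0.0195,-0.0171,0],[0,0,0.026],[0,0,0.026],[0,0,0.026],[0,0,0.026],[0,0,0.026],[0,0,0.026],[0,0,0],[0,0,0]], "gripper": [0,0,0,0,0,0,0,0,0,0,0,0,0,0]}}

```text
time: 2.98
tool_pos: [0.4795, -0.0776, 0.0998]
tcp_rot: [0.328, -3.12, -0.002]
wrist_force: [0.4, 0.7, 0.9]
width: -0.004
grip_force: 0.0
```

```bash
cat > st.py <<'E'
from h import *
from scipy.spatial.transform import Rotation as Ro
s=read_state();R=Ro.from_rotvec(s["tcp_rot"]).as_matrix()
print("pos",np.round(s["tool_pos"],4),"yaw",np.degrees(np.arctan2(R[1,0],R[0,0])),"z",R[:,2].round(3),"q",np.round(s["q"],2),"F",np.round(s["wrist_force"],1),s["time"])
def tool(d): return (R.T@np.array(d,float)).round(4)
# fixture frame
a=np.radians(3.89);F=np.array([[np.cos(a),-np.sin(a)],[np.sin(a),np.cos(a)]]);o=np.array([.5571,-.1151])
print("fixture mm",(F.T@(np.array(s["tool_pos"])[:2]-o)*1000).round(1))
E
python3 - <<'E'
from st import *
print(tool([.4813-s["tool_pos"][0],-.079-s["tool_pos"][1],.0155-s["tool_pos"][2]]))
E
```

```text
pos [ 0.4795 -0.0776  0.0998] yaw -167.99611432264987 z [-0.005  0.001 -1.   ] q [-0.21  0.03  2.13  0.    0.99 -1.99] F [0.4 0.7 0.9] 2.9833
fixture mm [-74.9  42.7]
[-0.0018 -0.0019  0.0843]
```

Request:
{"name": "jog_arm", "arguments": {"turn": [[0,0,0],[0,0,0],[0,0,0],[0,0,0],[0,0,0],[0,0,0],[0,0,0],[0,0,0]], "delta_pos": [[-0.0018,-0.0019,0.014],[0,0,0.014],[0,0,0.014],[0,0,0.014],[0,0,0.014],[0,0,0.008],[0,0,0.006],[0,0,0]], "gripper": [0,0,0,0,0,0,0,0]}}

```text
time: 3.65
tool_pos: [0.4838, -0.0795, 0.0175]
tcp_rot: [-0.331, 3.124, -0.0]
wrist_force: [-1.1, -0.1, -0.2]
width: 0.003
grip_force: 0.0
```

Run:
```python
from st import *
a=snap("scene");b=snap("wrist")
a=cv2.resize(a[190:280,195:310],(575,450),interpolation=cv2.INTER_CUBIC)
b=cv2.resize(b,(200,150));o2=np.zeros((600,575,3),np.uint8);o2[:450]=a;o2[450:,:200]=b
cv2.imwrite("pics/s2.png",o2[:,:,::-1])
```

```text
pos [ 0.4838 -0.0795  0.0175] yaw -167.90261177768807 z [ 0. -0. -1.] q [-0.21  0.16  2.17 -0.    0.81 -2.  ] F [-1.1 -0.1 -0.2] 3.65
fixture mm [-70.7  40.5]
```

View pics/s2.png

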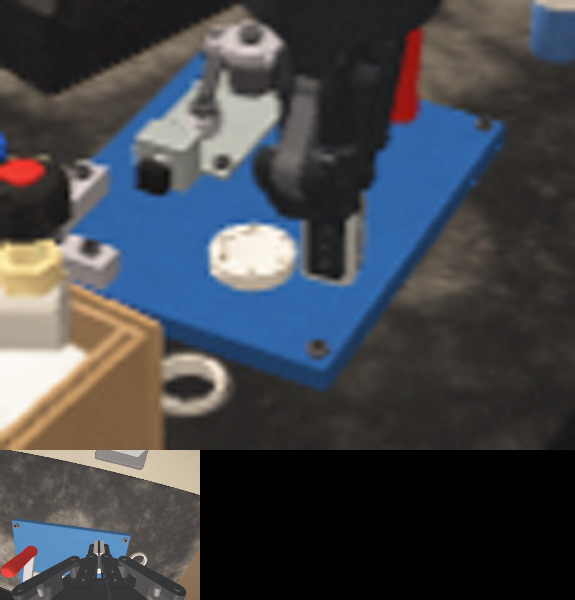

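Request:
{"name": "jog_arm", "arguments": {"turn": [[0,0,0],[0,0,0],[0,0,0],[0,0,0],[0,0,0],[0,0,0],[0,0,0],[0,0,0],[0,0,0],[0,0,0],[0,0,0],[0,0,0],[0,0,0],[0,0,0],[0,0,0],[0,0,0],[0,0,0]], "delta_pos": [[0,0.0009,0.0015],[-0.004,0,0],[-0.004,0,0],[-0.004,0,0],[-0.004,0,0],[-0.004,0,0],[-0.004,0,0],[-0.004,0,0],[-0.004,0,0],[-0.004,0,0],[-0.004,0,0],[-0.004,0,0],[-0.004,0,0],[-0.004,0,0],[-0.004,0,0],[-0.003,0,0],[0,0,0]], "gripper": [0,0,0,0,0,0,0,0,0,0,0,0,0,0,0,0,0]}}

```text
time: 5.17
tool_pos: [0.5419, -0.0661, 0.0159]
tcp_rot: [-0.333, 3.123, -0.0]
wrist_force: [0.4, -0.6, -0.0]
width: 0.005
grip_force: 0.0
```

Run:
```python
from st import *
a=snap("scene");b=snap("top")
a=cv2.resize(a[190:280,195:310],(575,450),interpolation=cv2.INTER_CUBIC)
o2=np.zeros((600,575,3),np.uint8);o2[:450]=a;o2[450:,:200]=cv2.resize(b[160:235,160:260],(200,150))
cv2.imwrite("pics/s3.png",o2[:,:,::-1])
```

```text
pos [ 0.5419 -0.0661  0.0159] yaw -167.83406688858355 z [ 0.001 -0.    -1.   ] q [-0.17  0.25  2.06  0.    0.83 -1.95] F [ 0.4 -0.6 -0. ] 5.1667
fixture mm [-11.8  49.9]
```

View pics/s3.png

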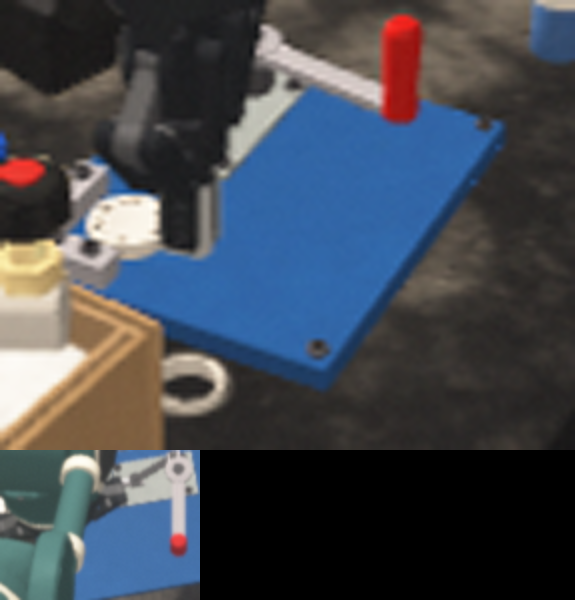

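Request:
{"name": "jog_arm", "arguments": {"turn": [[0,0,0],[0,0,0],[0,0,0],[0,0,0],[0,0,0],[0,0,0],[0,0,0]], "delta_pos": [[-0.001,0,0],[-0.001,0,0],[-0.001,0,0],[-0.001,0,0],[-0.001,0,0],[-0.001,0,0],[0,0,0]], "gripper": [0,0,0,0,0,0,0]}}

```text
time: 5.85
tool_pos: [0.5472, -0.0649, 0.0159]
tcp_rot: [-0.333, 3.124, -0.0]
wrist_force: [0.4, 0.3, -0.0]
width: -0.002
grip_force: 0.0
```

Request:
{"name": "jog_arm", "arguments": {"turn": [[0,0,0],[0,0,0],[0,0,0]], "delta_pos": [[-0.001,0,0],[-0.001,0,0],[0,0,0]], "gripper": [0,0,0]}}

```text
time: 6.1
tool_pos: [0.5478, -0.0645, 0.0156]
tcp_rot: [0.333, -3.121, -0.0]
wrist_force: [-3.5, -1.5, 3.3]
width: 0.006
grip_force: 2.1
```

Request:
{"name": "jog_arm", "arguments": {"turn": [[0,0,0],[0,0,0],[0,0,0]], "delta_pos": [[-0.001,0,0],[-0.001,0,0],[0,0,0]], "gripper": [0,0,0]}}

```text
time: 6.35
tool_pos: [0.548, -0.0644, 0.0153]
tcp_rot: [0.333, -3.118, -0.0]
wrist_force: [-9.5, -1.9, 6.3]
width: -0.003
grip_force: 4.6
```

Request:
{"name": "jog_arm", "arguments": {"turn": [[0,0,0],[0,0,0],[0,0,0],[0,0,0],[0,0,0],[0,0,0],[0,0,0],[0,0,0],[0,0,0],[0,0,0]], "delta_pos": [[0.003,0,0],[0.006,0,0],[0.01,0,0],[0.02,0,0],[0.02,0,-0.02],[0.02,0,-0.02],[0.02,0,-0.02],[0.02,0,-0.02],[0.02,0,0],[0,0,0]], "gripper": [0,0,0,0,0,0,0,0,0,0]}}

```text
time: 7.18
tool_pos: [0.4124, -0.0937, 0.0965]
tcp_rot: [-0.331, 3.123, -0.001]
wrist_force: [0.1, 0.2, -0.3]
width: -0.002
grip_force: 0.0
```

Run:
```python
from st import *
a=snap("scene");b=snap("top")
o2=np.zeros((600,750,3),np.uint8);o2[:300,:450]=cv2.resize(b[155:205,165:240],(450,300),interpolation=cv2.INTER_CUBIC)
o2[300:,:400]=cv2.resize(a[195:255,195:275],(400,300),interpolation=cv2.INTER_CUBIC)
cv2.imwrite("pics/s4.png",o2[:,:,::-1])
from m import circ
try:
    p,r,X=circ(b,(0,0,150),(180,60,255),(178,165,200,200),.02);print(p,r,(F.T@(X[:2]-o)*1000).round(1))
except Exception as e: print(e)
print("seat px",proj("top",[(.5761,-.0557,.02)]))
```

```text
pos [ 0.4124 -0.0937  0.0965] yaw -167.89360716666232 z [ 0.001 -0.001 -1.   ] q [-0.28 -0.09  2.26 -0.    0.98 -2.06] F [ 0.1  0.2 -0.3] 7.1833
fixture mm [-142.9   31.2]
(189.64795008912654, 177.27049910873438) 16.324926376342773 [32.4 57. ]
seat px [[189.87342744 181.76964966]]
```

View pics/s4.png

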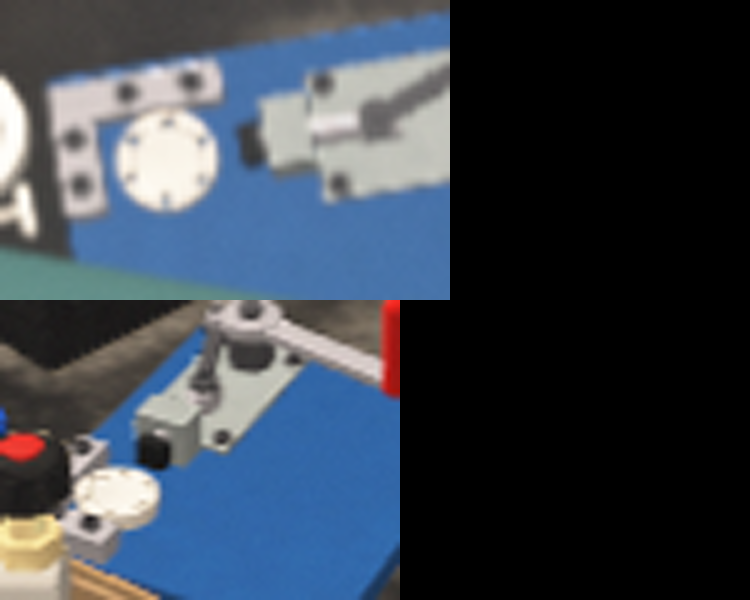

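The flange touches the end stop. In the top crop its centre is at about (167,160), which leaves a gap of a few mm to the side stop. I'll quantify that gap and work out the lever approach.

Run:
```python
from st import *
X=cast("top",[(165+167/6-.4,155+160/6-.4)],.02)[0];print("flange rel seat",(F.T@(X[:2]-o)*1000-[23,58]).round(1))
p=o+F@np.array([-.051,-.024]);print(p,tool([*(p-np.array(s["tool_pos"])[:2]),0]))
```

```text
pos [ 0.4146 -0.0934  0.0959] yaw -167.9041071815401 z [ 0.002 -0.    -1.   ] q [-0.28 -0.09  2.25  0.    0.97 -2.06] F [-0.7 -0.4  0.2] 7.2833
fixture mm [-140.7   31.3]
flange rel seat [ 0.1 -5.3]
[ 0.50784568 -0.14250461] [-0.0809 -0.0676  0.0002]
```

Request:
{"name": "jog_arm", "arguments": {"turn": [[0,0,0.118],[0,0,0.118],[0,0,0.118],[0,0,0.118],[0,0,0.118],[0,0,0.118],[0,0,0.118],[0,0,0.118],[0,0,0.118],[0,0,0.118],[0,0,0.118],[0,0,0.118],[0,0,0.118],[0,0,0.118],[0,0,0.118],[0,0,0.118],[0,0,0],[0,0,0],[0,0,0],[0,0,0]], "delta_pos": [[0,0,0],[0,0,0],[0,0,0],[0,0,0],[0,0,0],[0,0,0],[0,0,0],[0,0,0],[0,0,0],[0,0,0],[0,0,0],[0,0,0],[0,0,0],[0,0,0],[0,0,0],[0,0,0],[-0.0097,0.0245,0],[-0.0097,0.0245,0],[-0.0097,0.0245,0],[-0.0097,0.0245,0]], "gripper": [0,0,0,0,0,0,0,0,0,0,0,0,0,0,0,0,0,0,0,0]}}

```text
time: 8.95
tool_pos: [0.5101, -0.1423, 0.0947]
tcp_rot: [-2.334, -2.102, -0.0]
wrist_force: [0.0, 0.4, 0.7]
width: -0.002
grip_force: 0.0
```

Run:
```python
from st import *
p=o+F@np.array([-.051,-.024]);print(p,tool([*(p-np.array(s["tool_pos"])[:2]),.05-s["tool_pos"][2]]))
# arc moves: finger at angle 170+th, radius 80, offset back by g along tangent, tool turning with lever
d=np.radians(5)
for g in (.0195,):
    c=lambda th:np.array([.08*np.cos(th)+g*np.sin(th),.08*np.sin(th)-g*np.cos(th)])
    a0=np.radians(170);dl=c(a0+d)-c(a0);x=-np.array([-np.sin(a0),np.cos(a0)]);y=np.array([x[1],-x[0]])
    print(d,dl@x,dl@y)
```

```text
pos [ 0.5101 -0.1423  0.0947] yaw 84.01087575446928 z [-0.  0. -1.] q [-0.32  0.12  2.05  0.    0.98 -0.22] F [0.  0.4 0.7] 8.95
fixture mm [-48.8 -24. ]
[ 0.50784568 -0.14250461] [-0.0004 -0.0022  0.0447]
0.08726646259971647 -0.007046662807023614 -0.0013951128309189873
```

Request:
{"name": "jog_arm", "arguments": {"turn": [[0,0,0],[0,0,0],[0,0,0],[0,0,0],[0,0,0],[0,0,0]], "delta_pos": [[-0.0004,-0.0022,0.012],[0,0,0.012],[0,0,0.012],[0,0,0.0087],[-0.004,0,0],[-0.0025,0,0]], "gripper": [0,0,0,0,0,0]}}

```text
time: 9.45
tool_pos: [0.5038, -0.1483, 0.0497]
tcp_rot: [-2.332, -2.101, 0.002]
wrist_force: [-0.4, -0.1, 0.5]
width: -0.0
grip_force: 0.0
```

Request:
{"name": "jog_arm", "arguments": {"turn": [[0,0,-0.0436],[0,0,-0.0436],[0,0,-0.0436],[0,0,-0.0436],[0,0,-0.0436],[0,0,-0.0436],[0,0,-0.0436],[0,0,-0.0436],[0,0,-0.0436],[0,0,-0.0436],[0,0,-0.0436],[0,0,-0.0436]], "delta_pos": [[-0.0035,-0.0008,0],[-0.0035,-0.0008,0],[-0.0035,-0.0008,0],[-0.0035,-0.0008,0],[-0.0035,-0.0008,0],[-0.0035,-0.0008,0],[-0.0035,-0.0008,0],[-0.0035,-0.0008,0],[-0.0035,-0.0008,0],[-0.0035,-0.0008,0],[-0.0035,-0.0008,0],[-0.0035,-0.0008,0]], "gripper": [0,0,0,0,0,0,0,0,0,0,0,0]}}

```text
time: 10.45
tool_pos: [0.4994, -0.1895, 0.0512]
tcp_rot: [-1.707, -2.631, -0.001]
wrist_force: [-4.4, 6.0, 3.8]
width: -0.002
grip_force: 3.7
```

```bash
cat > lv.py <<'E'
from st import *
p=F.T@(np.array(s["tool_pos"])[:2]-o)*1000-[23,-65]
yaw=np.degrees(np.arctan2(R[1,0],R[0,0]))-3.89
th=np.radians(yaw+90-0)  # handle angle for which tangent = -tool x
for g in (19.5,):
    h=p+g*-np.array([np.cos(np.radians(yaw)),np.sin(np.radians(yaw))])
    print("expected handle rel pivot",h.round(1),np.hypot(*h).round(1),"lever deg",(np.degrees(np.arctan2(h[1],h[0]))-170)%360,"tool lever deg",(yaw+90-170)%360)
E
python3 lv.py
```

```text
pos [ 0.4994 -0.1895  0.0512] yaw 114.0566760844641 z [-0.004  0.003 -1.   ] q [-0.41  0.19  2.06  0.    0.9  -0.83] F [-4.4  6.   3.8] 10.45
fixture mm [-62.6 -70.3]
expected handle rel pivot [-78.9 -23.6] 82.4 lever deg 26.652426197657007 tool lever deg 30.166676084464086
```

Request:
{"name": "jog_arm", "arguments": {"turn": [[0,0,-0.0436],[0,0,-0.0436],[0,0,-0.0436],[0,0,-0.0436],[0,0,-0.0436],[0,0,-0.0436],[0,0,-0.0436],[0,0,-0.0436],[0,0,-0.0436],[0,0,-0.0436],[0,0,-0.0436],[0,0,-0.0436],[0,0,-0.0436],[0,0,-0.0436],[0,0,-0.0436]], "delta_pos": [[-0.0035,-0.0006,0],[-0.0035,-0.0006,0],[-0.0035,-0.0006,0],[-0.0035,-0.0006,0],[-0.0035,-0.0006,0],[-0.0035,-0.0006,0],[-0.0035,-0.0007,0],[-0.0035,-0.0007,0],[-0.0035,-0.0007,0],[-0.0035,-0.0007,0],[-0.0035,-0.0007,0],[-0.0035,-0.0007,0],[-0.0035,-0.0007,0],[-0.0035,-0.0007,0],[-0.0035,-0.0007,0]], "gripper": [0,0,0,0,0,0,0,0,0,0,0,0,0,0,0]}}

```text
time: 11.7
tool_pos: [0.5257, -0.2363, 0.0506]
tcp_rot: [-0.77, -3.041, 0.0]
wrist_force: [-5.1, -0.7, -1.1]
width: 0.003
grip_force: 2.1
```

```bash
python3 lv.py
```

```text
pos [ 0.5257 -0.2363  0.0506] yaw 151.56096609579856 z [-0.005  0.001 -1.   ] q [-0.46  0.26  1.97 -0.    0.92 -1.54] F [-5.1 -0.7 -1.1] 11.7
fixture mm [ -39.6 -118.7]
expected handle rel pivot [-46.1 -64.2] 79.0 lever deg 64.30789588651953 tool lever deg 67.67096609579858
```

Request:
{"name": "jog_arm", "arguments": {"turn": [[0,0,-0.0436],[0,0,-0.0436],[0,0,-0.0436],[0,0,-0.0436],[0,0,-0.0436],[0,0,-0.0436],[0,0,-0.0436],[0,0,-0.0436],[0,0,-0.0436],[0,0,-0.0436],[0,0,0],[0,0,0]], "delta_pos": [[-0.0035,-0.0008,0],[-0.0035,-0.0008,0],[-0.0035,-0.0008,0],[-0.0035,-0.0008,0],[-0.0035,-0.0008,0],[-0.0035,-0.0008,0],[-0.0035,-0.0008,0],[-0.0035,-0.0008,0],[-0.0035,-0.0008,0],[-0.0035,-0.0008,0],[0,0,0],[0,0,0]], "gripper": [0,0,0,0,0,0,0,0,0,0,0,0]}}

```text
time: 12.7
tool_pos: [0.5535, -0.2535, 0.0505]
tcp_rot: [-0.099, -3.13, -0.004]
wrist_force: [-20.0, 0.9, 6.8]
width: -0.008
grip_force: 0.0
```

```bash
cat > hd.py <<'E'
from m import *
import lv
from lv import F,o
im=snap("top")
p,r,X=circ(im,(0,120,80),(8,255,255),(225,150,310,225),.078)
h=F.T@(X[:2]-o)*1000-[23,-65];print("handle px",p,h.round(1),"lever deg",(np.degrees(np.arctan2(h[1],h[0]))-170)%360)
sc=snap("scene")
o2=np.zeros((600,750,3),np.uint8);o2[:300,:570]=cv2.resize(im[150:210,170:284],(570,300),interpolation=cv2.INTER_CUBIC)
o2[300:,:540]=cv2.resize(sc[190:265,195:330],(540,300),interpolation=cv2.INTER_CUBIC)
import sys
cv2.imwrite("pics/"+sys.argv[1],o2[:,:,::-1])
E
python3 hd.py s5.png
```

```text
pos [ 0.5535 -0.2535  0.0505] yaw 176.3827326372836 z [-0.01   0.003 -1.   ] q [-0.47  0.32  1.9  -0.    0.94 -1.98] F [-20.    0.9   6.8] 12.7
fixture mm [ -13.  -137.9]
expected handle rel pivot [-16.6 -75.4] 77.2 lever deg 87.5657187652896 tool lever deg 92.49273263728361Traceback (most recent call last):
  File "hd.py", line 5, in <module>
    p,r,X=circ(im,(0,120,80),(8,255,255),(225,150,310,225),.078)
          ~~~~^^^^^^^^^^^^^^^^^^^^^^^^^^^^^^^^^^^^^^^^^^^^^^^^^^
  File "m.py", line 14, in circ
    c=max(cv2.findContours(k,0,1)[0],key=cv2.contourArea)
ValueError: max() iterable argument is empty
```

Run:
```python
from st import *
print(vision.calibration("wrist")["mount"])
a=snap("scene");b=snap("wrist");t=snap("top")
o2=np.zeros((600,800,3),np.uint8);o2[:400,:500]=cv2.resize(a[130:250,190:340],(500,400),interpolation=cv2.INTER_CUBIC)
o2[400:,:266]=cv2.resize(b,(266,200));o2[400:,270:570]=cv2.resize(t[120:220,180:330],(300,200))
cv2.imwrite("pics/s5.png",o2[:,:,::-1])
```

```text
pos [ 0.5535 -0.2535  0.0505] yaw 176.37504993009642 z [-0.009  0.003 -1.   ] q [-0.47  0.32  1.9  -0.    0.94 -1.98] F [-19.7   2.2   6.4] 12.75
fixture mm [ -13.  -137.9]
[[-8.73997216e-04 -9.55082798e-01 -2.96337789e-01  7.53646553e-02]
 [ 9.99999569e-01 -9.27963238e-04  4.14556878e-05  8.23711842e-04]
 [-3.14584188e-04 -2.96337625e-01  9.55083197e-01 -1.41647656e-01]
 [ 0.00000000e+00  0.00000000e+00  0.00000000e+00  1.00000000e+00]]
```

View pics/s5.png

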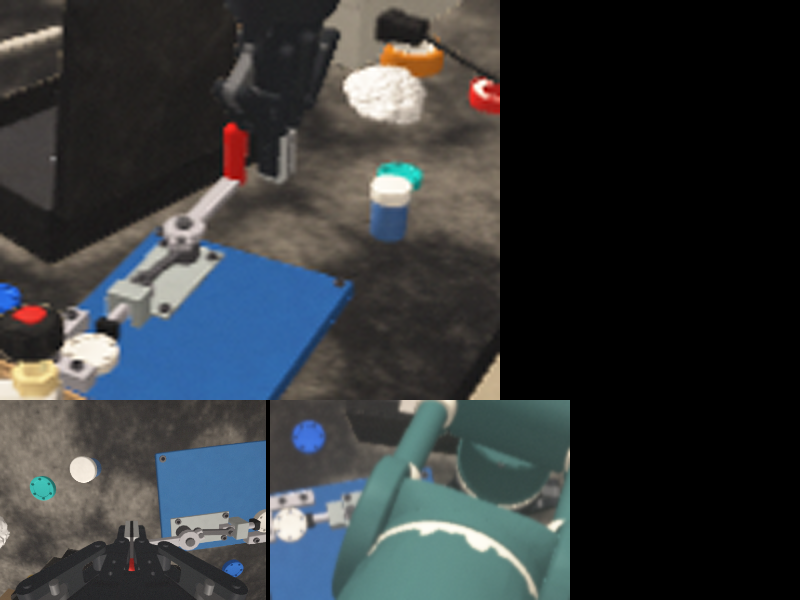

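The nose has reached the flange and the lever lies nearly along −y. The 20 N may be the hand meeting the black panel, or the lever at its stop. I'll back off and check.

Request:
{"name": "jog_arm", "arguments": {"turn": [[0,0,0],[0,0,0],[0,0,0],[0,0,0]], "delta_pos": [[0.004,0,0],[0.006,0,0],[0.01,0,0],[0.01,0,0]], "gripper": [0,0,0,0]}}

```text
time: 13.23
tool_pos: [0.5292, -0.2527, 0.0518]
tcp_rot: [0.098, 3.139, -0.001]
wrist_force: [-0.7, -0.0, -0.4]
width: -0.0
grip_force: 0.0
```

Run:
```python
from st import *
a=snap("scene")
m=cv2.inRange(cv2.cvtColor(a,cv2.COLOR_RGB2HSV),(0,150,70),(6,255,255));k=np.zeros_like(m);k[150:220,230:300]=m[150:220,230:300]
c=max(cv2.findContours(k,0,1)[0],key=cv2.contourArea);x,y,w,h=cv2.boundingRect(c);print("bbox",x,y,w,h)
for d in (0,80,85,88,92,96,100.3):
    t=np.radians(170+d);P=F@np.array([.023+.08*np.cos(t),-.065+.08*np.sin(t)])+o
    print(d,proj("scene",[(*P,.0555)]).round(1))
print("centre",x+w/2,y+h/2)
print("panel",cast("top",[(222,143),(348,153)],0.),cast("top",[(222,120),(348,137)],.1))
cv2.imwrite("pics/s6.png",cv2.resize(a[130:250,190:340],(750,600),interpolation=cv2.INTER_CUBIC)[:,:,::-1])
```

```text
pos [ 0.5292 -0.2527  0.0518] yaw 176.430639226548 z [ 0.001 -0.001 -1.   ] q [-0.49  0.27  1.95 -0.    0.92 -2.  ] F [-0.7 -0.  -0.4] 13.2333
fixture mm [ -37.2 -135.4]
bbox 257 166 8 19
0 [[273.1 202.4]]
80 [[268.6 178.4]]
85 [[266.4 177.4]]
88 [[265.  176.8]]
92 [[263.1 176.1]]
96 [[261.1 175.4]]
100.3 [[258.8 174.8]]
centre 261.0 175.5
panel [[ 0.65773643 -0.12834221  0.        ]
 [ 0.60784088 -0.39163619  0.        ]] [[ 0.67317267 -0.13522845  0.1       ]
 [ 0.61363003 -0.37278974  0.1       ]]
```

View pics/s6.png

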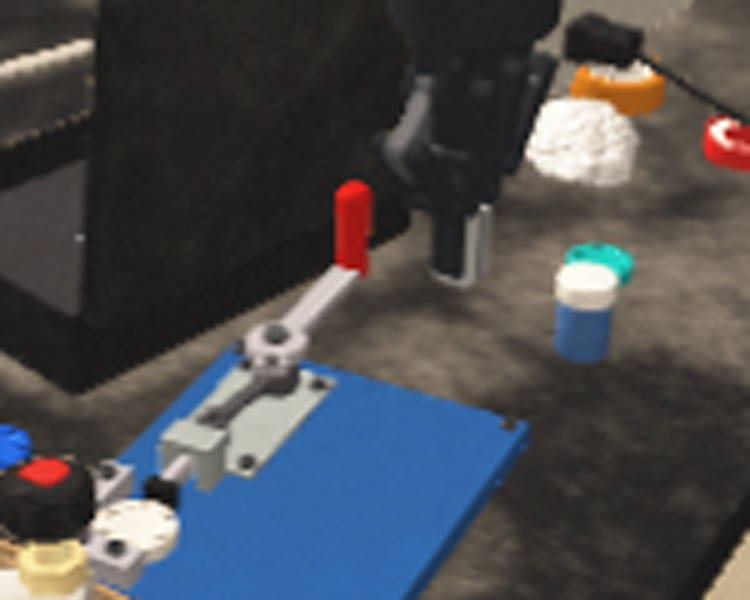

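The force is gone. The handle stays near the lock position, with its scene centroid at (261,175.5) and about +2 px of known bias. I'll retreat and verify from the top.

Request:
{"name": "jog_arm", "arguments": {"turn": [[0,0,0],[0,0,0],[0,0,0],[0,0,0],[0,0,0],[0,0,0],[0,0,0],[0,0,0],[0,0,0],[0,0,0],[0,0,0],[0,0,0],[0,0,0]], "delta_pos": [[0,0,-0.02],[0,0,-0.025],[0,0,-0.025],[0,0,-0.02],[0.015,0.019,0],[0.015,0.019,0],[0.015,0.019,0],[0.015,0.019,0],[0.015,0.019,0],[0.015,0.019,0],[0.015,0.019,0],[0.015,0.019,0],[0,0,0]], "gripper": [0,0,0,0,0,0,0,0,0,0,0,0,0]}}

```text
time: 14.37
tool_pos: [0.4158, -0.0905, 0.1403]
tcp_rot: [-0.096, -3.138, -0.003]
wrist_force: [-0.2, 0.9, 0.1]
width: -0.001
grip_force: 0.0
```

```bash
python3 hd.py s7.png
```

```text
pos [ 0.4158 -0.0905  0.1403] yaw 176.5091959556286 z [-0.002  0.002 -1.   ] q [-0.27 -0.14  2.21  0.    1.08 -1.78] F [-0.2  0.9  0.1] 14.3667
fixture mm [-139.3   34.1]
expected handle rel pivot [-143.    96.6] 172.6 lever deg 335.9413446847647 tool lever deg 92.61919595562858
handle px (288.5642701525054, 159.63616557734204) [ -3.1 -77.8] lever deg 97.70909130828011
```

View pics/s7.png

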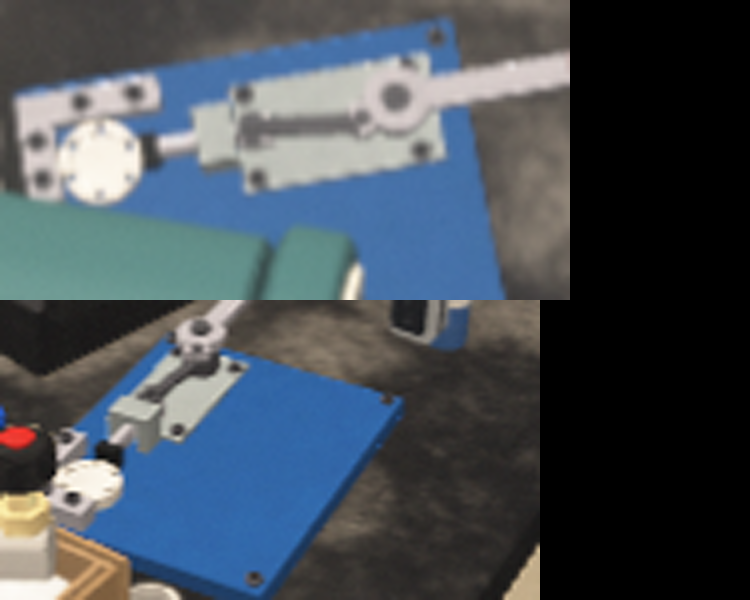

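The lever measures about 98° with a known low bias, so it is at lock. The flange centre is at px (189.6,181.8) against the seat at (189.9,181.8), with the nose pressed on it and the arm clear.

```bash
python3 -c "
from h import *
print(ticket.finish_job())"
```

```text
the job is handed in; nothing more can be done
None
```

The job is handed in, with no verdict returned: on camera the flange sits in the corner within about 1 mm of the seat, the nose is against it, the lever is at its lock stop and the arm is clear, though a wrist force of about 20 N of unconfirmed cause built up at the end of the lever push and cleared when I backed off.

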